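# Lay out the candle-pouring tray

### The job

Lay out the drip tray for the next pour: stand the tall tin in the middle of the cardboard disc between the filled candle and the melting pot, the wide low tin on the disc in front of the filled candle, and the small narrow tin on the disc in front of the pot ('in front' is the robot's side), each upright and well centred on its disc. Put the lid squarely on top of the filled candle, knob up.

Things in the scene. Friction and masses are not known exactly. Their poses are not given: they have to be found in the camera images.
- tall_tin_center (a point): empty open aluminium food tin with a brown cardboard cross standing inside it, its top 4 mm below the rim; the tallest of the three empty tins; round, 54 mm in diameter, 100 mm high, upright at the start, 120 g or so. This point is its centre, half-way up, on its axis; z is up its axis. Grip it across its outside
- low_tin_center (a point): empty open aluminium food tin with a brown cardboard cross standing inside it, its top 4 mm below the rim; the widest and lowest of the three empty tins; round, 66 mm in diameter, 45 mm high, upright at the start, 100 g or so. This point is its centre, half-way up, on its axis; z is up its axis. Grip it across its outside
- small_tin_center (a point): empty open aluminium food tin with a brown cardboard cross standing inside it, its top 4 mm below the rim; the narrowest of the three empty tins; round, 42 mm in diameter, 55 mm high, upright at the start, 60 g or so. This point is its centre, half-way up, on its axis; z is up its axis. Grip it across its outside
- lid_center (a point): flat steel lid, a disc 76 mm in diameter and 4 mm thick with an upright dark wooden knob in its middle, 22 mm in diameter and 32 mm high; 36 mm high in all, about 100 g, lying knob up on the table. This point is on its axis, 18 mm above its underside; z is up the knob. Lift it by the knob
- candle_top (a point): filled candle: an aluminium tin 66 mm in diameter and 60 mm high, full of yellow wax, fixed on the tray (turned by up to 0.25 rad) at one end of the back row, left or right. This point is the centre of its top, 64 mm above the table, where the lid lies flat; axes as the tray's (x to the back)
- pot_top (a point): melting pot: a grey metal jug 90 mm in diameter, 85 mm high, with a black handle at the back that reaches 80 mm from its axis, yellow wax in its mouth, fixed on the tray at the other end of the back row. This point is the centre of its top, 89 mm above the table
- pad_middle_top (a point): brown cardboard disc, 84 mm in diameter, 3 mm thick, fixed on the dark drip tray (steel sheet 340 x 220 mm with a 10 mm lip); in the middle of the back row, between the candle and the pot, 110 mm from the axis of each. This point is the centre of its top face, 7 mm above the table; x: tray's back (away from the robot), y: tray's left
- pad_left_top (a point): brown cardboard disc, 84 mm in diameter, 3 mm thick, fixed on the dark drip tray (steel sheet 340 x 220 mm with a 10 mm lip); at the left of the front row (the robot's side of the tray, left as the robot sees it), 110 mm in front of whatever stands at the left end of the back row. This point is the centre of its top face, 7 mm above the table; x: tray's back (away from the robot), y: tray's left
- pad_right_top (a point): brown cardboard disc, 84 mm in diameter, 3 mm thick, fixed on the dark drip tray (steel sheet 340 x 220 mm with a 10 mm lip); at the right of the front row, 110 mm in front of whatever stands at the right end of the back row. This point is the centre of its top face, 7 mm above the table; x: tray's back (away from the robot), y: tray's left
There are look-alikes about, which are no part of the job. What is shaped like the part that bears lid_center but orange or purple is not meant.

How it is judged:
At the end, for the whole second after the job is handed in: Tall tin within 12 mm of the centre of the disc between candle and pot, low tin likewise on the disc in front of the candle, small tin on the disc in front of the pot; lid flat, knob up, on the candle within 10 mm of its centre; all four upright (0.1 rad), released and at rest (horizontal distance between tall_tin_center and pad_middle_top below 0.012 m and angle between each of tall_tin_center, low_tin_center, small_tin_center, lid_center's own z axis and vertical below 0.1 rad and height (world z) of tall_tin_center between 0.052 and 0.062 m and ((horizontal distance between candle_top and pad_left_top below 0.16 m and horizontal distance between low_tin_center and pad_left_top below 0.012 m and horizontal distance between small_tin_center and pad_right_top below 0.012 m) or (horizontal distance between candle_top and pad_right_top below 0.16 m and horizontal distance between low_tin_center and pad_right_top below 0.012 m and horizontal distance between small_tin_center and pad_left_top below 0.012 m)) and height (world z) of low_tin_center between 0.0245 and 0.0345 m and height (world z) of small_tin_center between 0.0295 and 0.0395 m and horizontal distance between lid_center and candle_top below 0.01 m and height (world z) of lid_center between 0.077 and 0.087 m and linear speed of each of tall_tin, low_tin, small_tin, lid below 0.02 m/s and angular speed of each of tall_tin, low_tin, small_tin, lid below 0.2 rad/s); the robot touches nothing.
It also fails if it takes over 118 s, if anything falls off the work surface, if the arm or the gripper's body presses on something with over 40 N, if the wrist force passes 120 N, or if a joint passes its speed limit or range.

### The arm

A 6-joint arm with a two-finger parallel gripper is mounted at the origin on the work surface. World frame = base frame: x ahead of the robot, y to its left, z up, the work surface at z = 0. Lengths are in m, angles in rad, forces in N, time in s.
With the tool pointing down it reaches from about 0.3 to 0.775 m from the base axis. Payload 14.6 kg.
Tool frame: the origin (TCP) lies midway between the tips of the shut fingers; the grasp point (between the pads) lies 19 mm behind it (ctrl.hold_point_z is the distance from the TCP to the grasp point, in m); z points along the fingers, x is the direction in which the jaws open and shut, and the axes are right-handed (so a half turn about z gives the same grasp; the last joint's range is limited). The gripper opens to 94 mm and grips with 3 to 60 N. Pads are 16 mm wide; open, the fingers measure 119 mm over their backs; the gripper's body (75 mm by 177 mm) begins 78 mm behind the grasp point.
Start: joints at [-1.289, 0.3, 1.521, -0, 1.321, -0.067], TCP at [0.188, -0.517, 0.205] pointing down, gripper open.
Joint ranges: [-3.03, 3.03], [-0.79, 2.21], [0.23, 2.52], [-1.04, 4.18], [0, 3.07], [-2.55, 2.55]. Speed limits (rad/s): [2.22, 2.22, 2.57, 3.14, 3.14, 3.14].

### API

Orientations are given as [roll, pitch, yaw] about the fixed x, y, z axes, in that order (R = Rz(yaw) Ry(pitch) Rx(roll)).
In Python, from station import ctrl, viewer, ticket, nets gives the robot as it stands.
- The arm moves only by the tool carry_out, never from a script. Its argument "commands" is one flat list of numbers, 7 for each row, row after row: the closure, from -1 (fully open) to 1 (shut), so that 0 is half open, then the shift along the world's x, y, z in cm, then the turn, a rotation vector about the world's x, y, z in rad. In form: [gripper, tx, ty, tz, ax, ay, az, gripper, tx, ty, tz, ax, ay, az, ...]. A call has 1 to 12 rows; each row is the pose to reach, as a shift and turn from the pose measured when the call began; what a row does not reach only later rows make up. A row lasts 1/12 s, in which the tool goes at most 41.7 mm and 7.16 degrees, less where a joint would pass 70% of its speed; a pose out of reach is approached as far as the arm can. A call with a gripper value outside its range is refused whole. The fingers move at their own pace and stop on an object; "force" is the grip in N (left out, the last holds). Time passes only in rows, so rows that repeat a pose let the fingers close. It gives the time, the measured TCP pose, the force and the opening at its end, in the units of the state.
- ctrl.get_obs(): the state, without advancing time (a new reading comes with each control period).
- viewer.camera(name): name is "scene" or "top"; returns (picture, depth): 400x640x3 uint8, blue, green, red; 400x640 float32, m along the optical axis (not along the pixel's ray), 0 where there is no reading.
- viewer.camera_info(name): a dict with "fx", "fy", "cx", "cy" (pixels), "R" (3x3) and "t" (3): a world point X has camera coordinates R X + t. Camera axes: x right, y down, z forward; pixel columns grow to the right and rows downward; lengths in m; the calibration is good to about 2 mm. A picture is of the moment at which its call begins. camera_info takes no time and is no camera call.
- ticket.hand_in(): hands the job in, once; it reports no verdict.
Trained networks look in the newest picture that a camera, given by its name, has taken for a name from the list of things; names that differ only in an ending like _2 or _b are one class to them, and where a whole thing is asked for, a point or a joint stands for the part that bears it (a point fixed in the world has none). Each returns a list of dicts, best first, with "confidence" (0 to 1); they miss things now and then, are a little off and sometimes report something else, mostly with a low value. They report only what shows in the picture. A call takes as long as a camera call. They do not tell look-alikes from the thing itself.
- nets.silhouettes(camera, thing): "region" (400x640 bool, what is visible of it) and "extent" ([left, top, right, bottom] in pixels, round what is visible of it).
The state is a dict: "time_s": time; "qpos": joint angles; "joint_vel": joint speeds; "tau": joint torques, N m; "ee_pos": TCP position; "eef_rot": TCP orientation; "force": force on the tool from outside, world axes, zero at the start; "moment": the same for the moment, N m; "grip_width": finger opening in m.
Only numpy, scipy, OpenCV 4.12 (cv2) and the standard library are available. Lean on these libraries where they do the work, as an engineer would, in place of code of your own. Each camera call takes 0.05 s, during which the arm holds its last target. There are 200 camera calls.

## Working session

There is one attempt and no reset: what is moved stays moved. The work goes in short steps, Python scripts to look and compute and a tool call to move; the robot and the scene stay as the last step left them, time stands still between calls to the robot, and variables do not carry over. Pictures are saved under pics/ and viewed, about 12 in all and at most 16, crops included, and the job is handed in when it is done.

Besides the shell and the picture viewer there is one more tool, called after "Emit:" as name(argument=value, ...), one argument or row to a line, values as JSON. carry_out: Moves the arm, as the interface text tells. Its arguments: {"type":"object","properties":{"commands":{"type":"array","items":{"type":"number"}},"force":{"type":"number"}},"required":["commands"]}

```bash
mkdir -p pics; ls
python3 - <<'E'
from station import ctrl, viewer
import cv2,numpy as np
for n in("scene","top"):
    p,d=viewer.camera(n); cv2.imwrite(f"pics/{n}0.png",p); np.save(f"pics/{n}0.npy",d)
    i=viewer.camera_info(n); R=np.array(i["R"]);print(n,i["fx"],-R.T@np.array(i["t"]),R[2])
o=ctrl.get_obs();print({k:np.round(v,3) for k,v in o.items()})
E
```

```text
pics
scene 411.69279432395535 [ 1.24850261 -0.20788256  1.04431254] [-0.6114014   0.19796296 -0.7661586 ]
top 382.3807432459167 [0.42879388 0.01376521 1.14970982] [ 0.05062443  0.01244023 -0.99864028]
{'time_s': np.float64(0.1), 'qpos': array([-1.289,  0.3  ,  1.521,  0.   ,  1.321, -0.067]), 'joint_vel': array([ 0.001, -0.001, -0.001, -0.001, -0.001, -0.001]), 'tau': array([ 2.0000e-03, -5.3265e+01, -3.5328e+01,  7.1000e-02,  2.3000e-02,
       -0.0000e+00]), 'ee_pos': array([ 0.188, -0.517,  0.205]), 'eef_rot': array([-3.142e+00,  1.000e-03, -1.222e+00]), 'force': array([ 0.041, -0.224, -0.737]), 'moment': array([-0.012,  0.049,  0.026]), 'grip_width': np.float64(0.094)}
```

View pics/scene0.png

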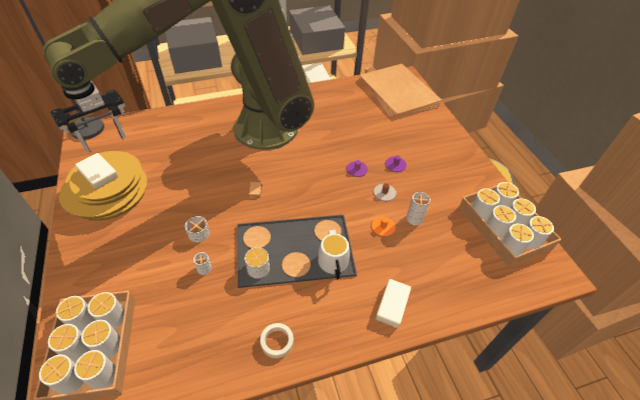

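View pics/top0.png

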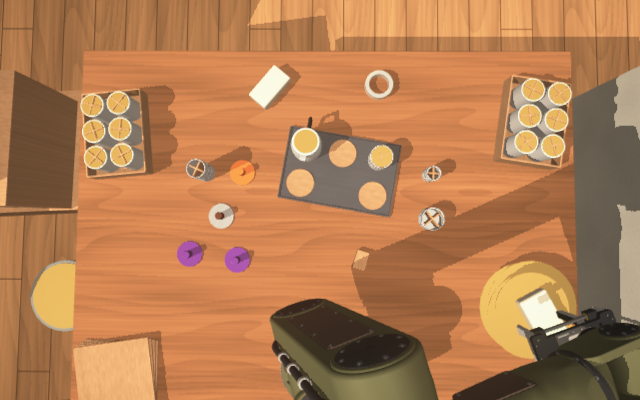

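Top view: the candle is at (380,157) and the pot at (306,143), so the pads are middle (343,153), left (300,182) and right (373,196). The tins are tall (197,168), low (432,218) and small (432,173).

Lid candidates are the steel one at (221,215), orange at (242,172) and purple at (190,253) and (237,259). By the description I want the steel one at (221,215).

```bash
cat > h.py <<'E'
from station import ctrl, viewer, nets
import cv2,numpy as np
from scipy.optimize import least_squares
INFO={c:viewer.camera_info(c) for c in("top","scene")}
def proj(c,P):
    i=INFO[c];q=np.asarray(P)@np.array(i["R"]).T+np.array(i["t"])
    return np.c_[i["fx"]*q[:,0]/q[:,2]+i["cx"],i["fy"]*q[:,1]/q[:,2]+i["cy"]]
def back(c,uv,z):
    i=INFO[c];R=np.array(i["R"]);o=-R.T@np.array(i["t"])
    r=R.T@[(uv[0]-i["cx"])/i["fx"],(uv[1]-i["cy"])/i["fy"],1];return o+r*(z-o[2])/r[2]
A=np.linspace(0,2*np.pi,72)
def render(c,xy,stack,S=8):
    m=np.zeros((400*S,640*S),np.uint8)
    for r,z0,z1 in stack:
        P=np.vstack([np.c_[xy[0]+r*np.cos(A),xy[1]+r*np.sin(A),0*A+z] for z in(z0,z1)])
        h=cv2.convexHull(np.round((proj(c,P)+.5)*S).astype(np.int32));cv2.fillConvexPoly(m,h,1)
    return m
def cen(c,xy,stack):
    k=cv2.moments(render(c,xy,stack),True);return np.array([k["m10"],k["m01"]])/k["m00"]/8-.5
def fit(c,mask,stack):
    """xy whose rendered centroid equals the mask's; also area ratio"""
    k=cv2.moments(mask.astype(np.uint8),True);g=np.array([k["m10"],k["m01"]])/k["m00"]
    xy=back(c,g,np.mean([s[2] for s in stack]))[:2]
    for _ in range(4):
        xy=xy+(back(c,g,.03)-back(c,cen(c,xy,stack),.03))[:2]
    return xy,mask.sum()/(render(c,xy,stack).sum()/64)
ST=dict(tall_tin_center=[(.027,0,.1)],low_tin_center=[(.033,0,.045)],small_tin_center=[(.021,0,.055)],
 lid_center=[(.038,0,.004),(.011,.004,.036)],candle_top=[(.033,.004,.064)],
 pad_middle_top=[(.042,.004,.007)],pad_left_top=[(.042,.004,.007)],pad_right_top=[(.042,.004,.007)],pot_top=[(.045,.004,.089)])
def lift(st,z): return [(r,a+z,b+z) for r,a,b in st]
E
python3 - <<'E'
from h import *
for c in("top","scene"):
    p,_=viewer.camera(c)
    for n in ST:
        for s in nets.silhouettes(c,n)[:6]:
            m=s["region"]
            if m.sum()<30: continue
            xy,a=fit(c,m,ST[n]);print(c,n,round(s["confidence"],2),[int(v) for v in s["extent"]],xy.round(4),round(a,2),cv2.mean(p,m.astype(np.uint8))[:3])
p,_=viewer.camera("top");cv2.imwrite("pics/crop.png",cv2.resize(p[120:280,170:450],None,fx=2.8,fy=2.8,interpolation=cv2.INTER_CUBIC))
E
```

```text
top tall_tin_center 0.77 [185, 158, 214, 183] [0.5686 0.362 ] 0.99 (108.87909836065575, 131.34426229508196, 157.42008196721312)
top low_tin_center 0.93 [419, 207, 443, 231] [ 0.4327 -0.309 ] 1.01 (145.15748031496062, 170.3011811023622, 194.5236220472441)
top small_tin_center 0.62 [421, 167, 439, 181] [ 0.5651 -0.31  ] 1.0 (132.77732793522267, 159.0080971659919, 187.3684210526316)
top lid_center 0.75 [211, 203, 235, 228] [0.438 0.313] 0.99 (167.1001964636542, 187.83104125736736, 207.67190569744596)
top lid_center 0.64 [179, 240, 198, 268] [0.3241 0.406 ] 0.89 (158.87041036717065, 80.99136069114472, 160.90280777537797)
top lid_center 0.62 [421, 208, 443, 230] [ 0.4339 -0.3169] 0.92 (147.49896480331265, 172.2111801242236, 195.18219461697723)
top lid_center 0.59 [225, 246, 251, 274] [0.3072 0.2632] 0.93 (162.62295081967213, 84.97540983606558, 166.219262295082)
top lid_center 0.57 [231, 159, 252, 187] [0.5711 0.2515] 0.95 (72.04393305439329, 147.4225941422594, 241.98953974895394)
top candle_top 0.78 [367, 148, 394, 171] [ 0.6106 -0.1596] 0.97 (123.65983606557377, 191.81147540983608, 229.0
[... 1451 characters left out ...]
 -0.1612] 1.0 (106.77044025157234, 162.00157232704404, 197.91981132075472)
scene candle_top 0.73 [409, 189, 431, 227] [0.5539 0.3742] 1.1 (118.25938566552901, 142.22013651877134, 171.70136518771332)
scene pad_middle_top 0.95 [281, 249, 308, 276] [ 0.6291 -0.0525] 0.95 (103.4084249084249, 164.1135531135531, 226.7948717948718)
scene pad_left_top 0.73 [316, 217, 339, 236] [0.5312 0.0764] 0.74 (112.810888252149, 172.63610315186247, 232.46418338108882)
scene pad_right_top 0.65 [243, 226, 272, 248] [ 0.502  -0.1414] 0.9 (109.05764966740577, 173.6518847006652, 237.80709534368071)
scene pot_top 0.84 [320, 232, 349, 276] [0.6524 0.0558] 0.94 (117.82671480144404, 162.0162454873646, 187.86101083032491)
```

View pics/crop.png

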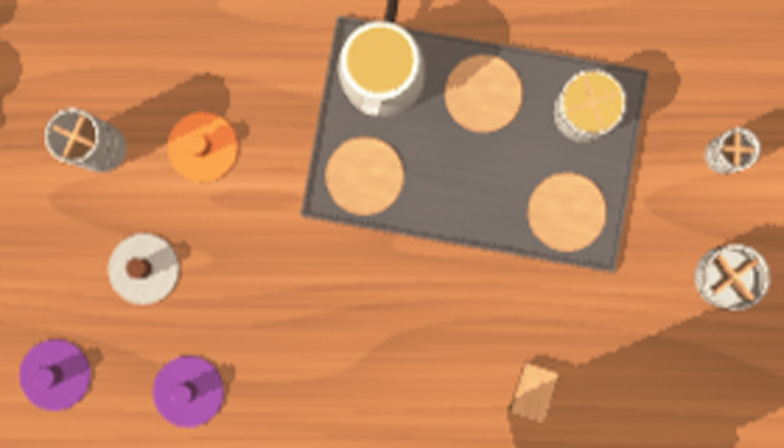

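The crop confirms the steel lid with its dark knob, and the cross-check geometry agrees: tray yaw is about -0.168, and the pads are 110 and 220 mm apart. I'll start with the low tin.

Emit:
carry_out(
  commands=[-1, 24.4, 20.8, -4, 0, 0, -0.517, -1, 24.4, 20.8, -4, 0, 0, -0.517, -1, 24.4, 20.8, -4, 0, 0, -0.517, -1, 24.4, 20.8, -4, 0, 0, -0.517, -1, 24.4, 20.8, -4, 0, 0, -0.517, -1, 24.4, 20.8, -4, 0, 0, -0.517, -1, 24.4, 20.8, -4, 0, 0, -0.517, -1, 24.4, 20.8, -4, 0, 0, -0.517, -1, 24.4, 20.8, -4, 0, 0, -0.517, -1, 24.4, 20.8, -4, 0, 0, -0.517, -1, 24.4, 20.8, -4, 0, 0, -0.517, -1, 24.4, 20.8, -4, 0, 0, -0.517],
  force=12,
)

```text
time_s: 2.15
ee_pos: [0.4313, -0.3098, 0.1656]
eef_rot: [-3.141, -0.0, -1.74]
force: [-0.2, -0.1, 0.6]
grip_width: 0.0939
```

Emit:
carry_out(
  commands=[-1, 0.1, 0.1, -4, 0, 0, 0, -1, 0.1, 0.1, -8, 0, 0, 0, -1, 0.1, 0.1, -11, 0, 0, 0, -1, 0.1, 0.1, -13, 0, 0, 0, -1, 0.1, 0.1, -14.5, 0, 0, 0, -1, 0.1, 0.1, -15.4, 0, 0, 0, -1, 0.1, 0.1, -15.4, 0, 0, 0, 0.5, 0.1, 0.1, -15.4, 0, 0, 0, 0.5, 0.1, 0.1, -15.4, 0, 0, 0, 0.5, 0.1, 0.1, -15.4, 0, 0, 0, 0.5, 0.1, 0.1, -15.4, 0, 0, 0, 0.5, 0.1, 0.1, -15.4, 0, 0, 0],
)

```text
time_s: 3.15
ee_pos: [0.4326, -0.3091, 0.0124]
eef_rot: [-3.14, -0.001, -1.74]
force: [-2.6, -0.8, 4.5]
grip_width: 0.0665
```

Emit:
carry_out(
  commands=[0.5, 0, 0, 0, 0, 0, 0, 0.5, 0, 0, 2, 0, 0, 0, 0.5, 0, 0, 5, 0, 0, 0, 0.5, 0, 0, 8, 0, 0, 0, 0.5, 1, 2, 9, 0, 0, 0, 0.5, 2.2, 5, 9, 0, 0, 0, 0.5, 3.4, 8, 9, 0, 0, 0, 0.5, 4.6, 11, 9, 0, 0, 0, 0.5, 5.8, 14, 9, 0, 0, 0, 0.5, 6.6, 16, 9, 0, 0, 0, 0.5, 6.9, 16.9, 9, 0, 0, 0, 0.5, 6.9, 16.9, 9, 0, 0, 0],
)

```text
time_s: 4.15
ee_pos: [0.5019, -0.1387, 0.1024]
eef_rot: [-3.14, -0.001, -1.738]
force: [-0.9, -1.0, -1.1]
grip_width: 0.0665
```

Run:
```python
from h import *
p,_=viewer.camera("scene");cv2.imwrite("pics/a.png",cv2.resize(p[130:330,150:420],None,fx=2.8,fy=2.8))
o=ctrl.get_obs();print(o["ee_pos"],o["grip_width"])
```

```text
[ 0.50155696 -0.13995698  0.10239114] 0.06619485704022812
```

View pics/a.png

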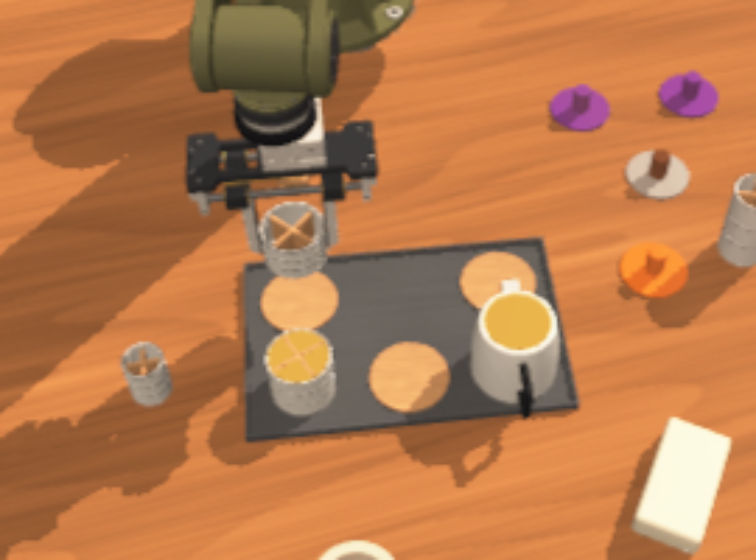

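The low tin is held upright above the right pad (crop ~ (293,240)), so I'll lower it.

Emit:
carry_out(
  commands=[0.5, 0, 0, -3, 0, 0, 0, 0.5, 0, 0, -5.5, 0, 0, 0, 0.5, 0, 0, -7, 0, 0, 0, 0.5, 0, 0, -7.8, 0, 0, 0, 0.5, 0, 0, -8.2, 0, 0, 0, 0.5, 0, 0, -8.3, 0, 0, 0, 0.5, 0, 0, -8.3, 0, 0, 0, 0.5, 0, 0, -8.3, 0, 0, 0, -0.7, 0, 0, -8.3, 0, 0, 0, -0.7, 0, 0, -8.3, 0, 0, 0, -0.7, 0, 0, -8.3, 0, 0, 0, -0.7, 0, 0, -8.3, 0, 0, 0],
)

```text
time_s: 5.2
ee_pos: [0.5017, -0.1399, 0.0197]
eef_rot: [-3.14, -0.001, -1.738]
force: [-0.1, 0.6, -0.5]
grip_width: 0.0801
```

Emit:
carry_out(
  commands=[-0.7, 0, 0, 2, 0, 0, 0, -0.7, 0, 0, 5, 0, 0, 0, -1, 0, 0, 9, 0, 0, 0, -1, 0.5, -2, 11, 0, 0, 0, -1, 2, -6, 12, 0, 0, 0, -1, 3.5, -10, 12, 0, 0, 0, -1, 5.5, -14, 12, 0, 0, 0, -1, 6.3, -17, 12, 0, 0, 0, -1, 6.3, -17, 12, 0, 0, 0, -1, 6.3, -17, 12, 0, 0, 0],
)

```text
time_s: 6.03
ee_pos: [0.5644, -0.3112, 0.1387]
eef_rot: [-3.141, -0.001, -1.74]
force: [-0.1, 0.5, -0.1]
grip_width: 0.0941
```

Emit:
carry_out(
  commands=[-1, 0.1, 0.1, -4, 0, 0, 0, -0.7, 0.1, 0.1, -7, 0, 0, 0, -0.5, 0.1, 0.1, -10, 0, 0, 0, -0.3, 0.1, 0.1, -11.5, 0, 0, 0, -0.3, 0.1, 0.1, -12.2, 0, 0, 0, -0.3, 0.1, 0.1, -12.2, 0, 0, 0, 0.7, 0.1, 0.1, -12.2, 0, 0, 0, 0.7, 0.1, 0.1, -12.2, 0, 0, 0, 0.7, 0.1, 0.1, -12.2, 0, 0, 0, 0.7, 0.1, 0.1, -12.2, 0, 0, 0, 0.7, 0.1, 0.1, -12.2, 0, 0, 0, 0.7, 0.1, 0.1, -12.2, 0, 0, 0],
  force=8,
)

```text
time_s: 7.03
ee_pos: [0.566, -0.3105, 0.0182]
eef_rot: [-3.139, -0.002, -1.741]
force: [-1.4, 1.9, 7.0]
grip_width: 0.0424
```

Emit:
carry_out(
  commands=[0.7, 0, 0, 0, 0, 0, 0, 0.7, 0, 0, 2, 0, 0, 0, 0.7, 0, 0, 5, 0, 0, 0, 0.7, 0, 0, 8, 0, 0, 0, 0.7, -0.5, 1, 11, 0, 0, 0, 0.7, -1, 4, 12, 0, 0, 0, 0.7, -1.3, 7, 12, 0, 0, 0, 0.7, -1.6, 10, 12, 0, 0, 0, 0.7, -1.9, 13.5, 12, 0, 0, 0, 0.7, -2.2, 17, 12, 0, 0, 0, 0.7, -2.4, 20.5, 12, 0, 0, 0, 0.7, -2.5, 24, 12, 0, 0, 0],
)

```text
time_s: 8.03
ee_pos: [0.5405, -0.069, 0.1385]
eef_rot: [-3.139, -0.002, -1.741]
force: [1.3, 0.3, -0.7]
grip_width: 0.0421
```

```bash
python3 -c "
from h import *
o=ctrl.get_obs();print(o['ee_pos'],o['grip_width'])"
```

```text
[ 0.54049138 -0.06895263  0.13852011] 0.04205174311660316
```

Emit:
carry_out(
  commands=[0.7, -0.1, 3, 0, 0, 0, 0, 0.7, -0.1, 6, 0, 0, 0, 0, 0.7, -0.2, 9, 0, 0, 0, 0, 0.7, -0.2, 12, 0, 0, 0, 0, 0.7, -0.2, 14, 0, 0, 0, 0, 0.7, -0.2, 14.5, 0, 0, 0, 0, 0.7, -0.2, 14.5, 0, 0, 0, 0, 0.7, -0.2, 14.5, -3, 0, 0, 0, 0.7, -0.2, 14.5, -6, 0, 0, 0, 0.7, -0.2, 14.5, -8, 0, 0, 0, 0.7, -0.2, 14.5, -9, 0, 0, 0, 0.7, -0.2, 14.5, -9, 0, 0, 0],
)

```text
time_s: 9.03
ee_pos: [0.5376, 0.0749, 0.0468]
eef_rot: [3.141, -0.002, -1.742]
force: [0.2, 0.4, -0.1]
grip_width: 0.0426
```

Emit:
carry_out(
  commands=[0.7, 0.1, 0.15, -0.7, 0, 0, 0, 0.7, 0.1, 0.15, -1.4, 0, 0, 0, 0.7, 0.1, 0.15, -1.9, 0, 0, 0, 0.7, 0.1, 0.15, -2.1, 0, 0, 0, 0.7, 0.1, 0.15, -2.15, 0, 0, 0, 0.7, 0.1, 0.15, -2.15, 0, 0, 0, 0.7, 0.1, 0.15, -2.15, 0, 0, 0, -0.3, 0.1, 0.15, -2.15, 0, 0, 0, -0.3, 0.1, 0.15, -2.15, 0, 0, 0, -0.3, 0.1, 0.15, -2.15, 0, 0, 0, -0.3, 0.1, 0.15, -2.15, 0, 0, 0],
)

```text
time_s: 9.95
ee_pos: [0.5387, 0.0764, 0.0254]
eef_rot: [-3.142, -0.002, -1.742]
force: [-0.5, -0.0, -0.5]
grip_width: 0.0609
```

Emit:
carry_out(
  commands=[-0.3, 0, 0, 3, 0, 0, 0, -0.3, 0, 0, 6, 0, 0, 0, -0.5, 0, 0, 10, 0, 0, 0, -1, 0, 1, 13, 0, 0, 0.12, -1, 0.5, 5, 15, 0, 0, 0.24, -1, 1, 9, 16, 0, 0, 0.36, -1, 1.5, 13, 16, 0, 0, 0.48, -1, 2, 17, 16, 0, 0, 0.6, -1, 2.5, 21, 16, 0, 0, 0.72, -1, 2.8, 25, 16, 0, 0, 0.84, -1, 2.8, 28.6, 16, 0, 0, 0.96, -1, 2.8, 28.6, 16, 0, 0, 1.08],
)

```text
time_s: 10.95
ee_pos: [0.5652, 0.3681, 0.1845]
eef_rot: [-3.142, -0.001, -0.651]
force: [0.7, -0.7, -0.1]
grip_width: 0.0938
```

Emit:
carry_out(
  commands=[-1, 0.2, -0.55, 0, 0, 0, 0.12, -1, 0.2, -0.55, -1, 0, 0, 0.24, -1, 0.2, -0.55, -2, 0, 0, 0.36, -1, 0.2, -0.55, -3, 0, 0, 0.483, -1, 0.2, -0.55, -4, 0, 0, 0.483, -1, 0.2, -0.55, -6, 0, 0, 0.483, -1, 0.2, -0.55, -9, 0, 0, 0.483, -1, 0.2, -0.55, -11.5, 0, 0, 0.483, -1, 0.2, -0.55, -13, 0, 0, 0.483, -1, 0.2, -0.55, -13.5, 0, 0, 0.483, -1, 0.2, -0.55, -13.5, 0, 0, 0.483, -0.3, 0.2, -0.55, -13.5, 0, 0, 0.483],
  force=12,
)

```text
time_s: 11.95
ee_pos: [0.5676, 0.3628, 0.0504]
eef_rot: [-3.141, -0.002, -0.17]
force: [0.0, 0.2, 0.4]
grip_width: 0.0903
```

Emit:
carry_out(
  commands=[0.5, 0, 0, 0, 0, 0, 0, 0.5, 0, 0, 0, 0, 0, 0, 0.5, 0, 0, 0, 0, 0, 0, 0.5, 0, 0, 0, 0, 0, 0, 0.5, 0, 0, 0, 0, 0, 0],
)

```text
time_s: 12.37
ee_pos: [0.5678, 0.3629, 0.0508]
eef_rot: [-3.14, -0.003, -0.17]
force: [1.2, 0.1, 1.7]
grip_width: 0.0578
```

Emit:
carry_out(
  commands=[0.5, 0, 0, 0, 0, 0, 0, 0.5, 0, 0, 0, 0, 0, 0, 0.5, 0, 0, 0, 0, 0, 0, 0.5, 0, 0, 2, 0, 0, 0, 0.5, 0, 0, 5, 0, 0, 0, 0.5, 0, 0, 8, 0, 0, 0, 0.5, 0, 0, 11, 0, 0, 0, 0.5, 0, -1, 14, 0, 0, 0, 0.5, 0.5, -4, 15, 0, 0, 0, 0.5, 1, -8, 15, 0, 0, 0, 0.5, 1.6, -12, 15, 0, 0, 0, 0.5, 2, -14, 15, 0, 0, 0],
)

```text
time_s: 13.37
ee_pos: [0.5881, 0.2192, 0.201]
eef_rot: [-3.141, -0.003, -0.172]
force: [0.6, -0.2, -1.7]
grip_width: 0.0546
```

Emit:
carry_out(
  commands=[0.5, 0.6, -3.5, 0, 0, 0, 0, 0.5, 1.2, -7, 0, 0, 0, 0, 0.5, 1.8, -10.5, 0, 0, 0, 0, 0.5, 2.4, -14, 0, 0, 0, 0, 0.5, 3, -17.5, 0, 0, 0, 0, 0.5, 3.5, -21, 0, 0, 0, 0, 0.5, 3.9, -24.5, 0, 0, 0, 0, 0.5, 4.1, -26.5, 0, 0, 0, 0, 0.5, 4.1, -27, 0, 0, 0, 0, 0.5, 4.1, -27, -2, 0, 0, 0, 0.5, 4.1, -27, -4, 0, 0, 0, 0.5, 4.1, -27, -4, 0, 0, 0],
)

```text
time_s: 14.37
ee_pos: [0.6274, -0.05, 0.157]
eef_rot: [-3.141, 0.003, -0.172]
force: [0.1, 0.4, -2.6]
grip_width: 0.0549
```

Run:
```python
from h import *
o=ctrl.get_obs();print(o["ee_pos"],o["grip_width"])
p,_=viewer.camera("scene");cv2.imwrite("pics/b.png",cv2.resize(p[110:310,180:450],None,fx=2.8,fy=2.8))
for n in("low_tin_center","small_tin_center","pad_right_top","tall_tin_center"):
    for s in nets.silhouettes("scene",n)[:2]:
        zz=o["ee_pos"][2]-.0505 if n[0]=="t" else .007 if "tin" in n else 0
        print(n,s["confidence"],s["extent"],*fit("scene",s["region"],lift(ST[n],zz)))
```

```text
[ 0.62743568 -0.05001526  0.15704636] 0.05489059069626341
low_tin_center 0.66 [249.4, 218.8, 268.2, 245.1] [ 0.50514408 -0.13970069] 1.0
small_tin_center 0.64 [320.6, 212.2, 336.5, 235.2] [0.53592211 0.07741083] 0.890022018773902
pad_right_top 0.6 [323.6, 231.6, 348.7, 275.1] [0.6268337  0.06689075] 1.9203491543917075
pad_right_top 0.21 [247.0, 249.1, 268.9, 276.8] [ 0.59229142 -0.15894301] 1.0954392806846496
tall_tin_center 0.74 [288.8, 235.9, 304.9, 254.1] [ 0.66481218 -0.0606986 ] 0.26759768360755126
tall_tin_center 0.73 [374.6, 182.1, 399.1, 201.7] [0.56046053 0.2346786 ] 0.39947039909211274
```

View pics/b.png

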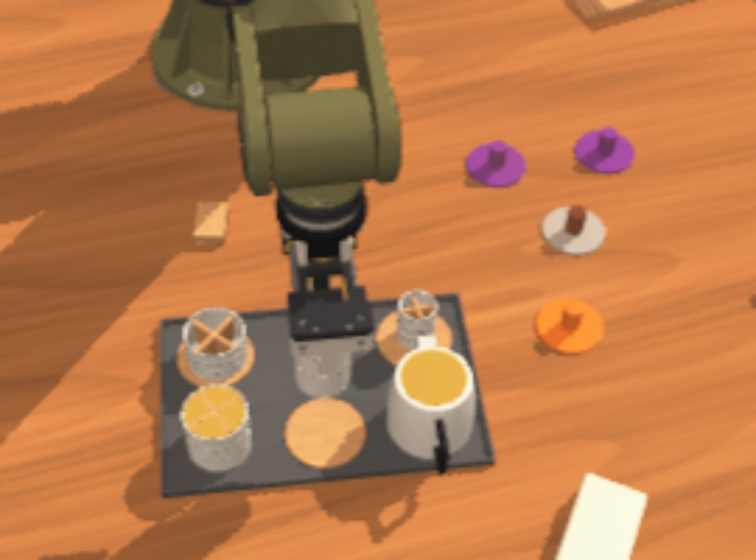

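The low and small tins are standing on their pads (crop (214,340) and (417,320)), and the tall tin is held above the middle one at (322,360). I'll lower it now.

Emit:
carry_out(
  commands=[0.5, 0.15, -0.1, -3, 0, 0, 0, 0.5, 0.15, -0.1, -6, 0, 0, 0, 0.5, 0.15, -0.1, -8, 0, 0, 0, 0.5, 0.15, -0.1, -9, 0, 0, 0, 0.5, 0.15, -0.1, -9.6, 0, 0, 0, 0.5, 0.15, -0.1, -9.9, 0, 0, 0, 0.5, 0.15, -0.1, -9.9, 0, 0, 0, 0.5, 0.15, -0.1, -9.9, 0, 0, 0, -0.6, 0.15, -0.1, -9.9, 0, 0, 0, -0.6, 0.15, -0.1, -9.9, 0, 0, 0, -0.6, 0.15, -0.1, -9.9, 0, 0, 0, -0.6, 0.15, -0.1, -9.9, 0, 0, 0],
)

```text
time_s: 15.62
ee_pos: [0.6313, -0.0514, 0.064]
eef_rot: [-3.141, -0.006, -0.172]
force: [0.4, 0.9, -0.3]
grip_width: 0.0747
```

Emit:
carry_out(
  commands=[-0.6, 0, 0, 3, 0, 0, 0, -0.6, 0, 0, 6, 0, 0, 0, -0.6, 0, 0, 9, 0, 0, 0, -0.6, 0, 0, 12, 0, 0, 0, -0.6, -2, 3, 14, 0, 0, 0, -0.6, -4, 7, 14, 0, 0, 0, -0.6, -6, 11, 14, 0, 0, 0, -0.6, -8, 15, 14, 0, 0, 0, -0.6, -11, 19, 14, 0, 0, 0, -0.6, -13, 23, 14, 0, 0, 0, -0.6, -15, 27, 13, 0, 0, 0, -0.6, -17, 31, 12, 0, 0, 0],
)

```text
time_s: 16.62
ee_pos: [0.4727, 0.2355, 0.1904]
eef_rot: [-3.14, -0.007, -0.172]
force: [0.5, 0.2, -0.3]
grip_width: 0.0752
```

Emit:
carry_out(
  commands=[-0.2, -1, 3, -3, 0, 0, 0, -0.2, -2.5, 6, -6, 0, 0, 0, -0.2, -3.45, 7.75, -8, 0, 0, 0, -0.2, -3.45, 7.75, -10, 0, 0, 0, -0.2, -3.45, 7.75, -10, 0, 0, 0, -0.2, -3.45, 7.75, -10, 0, 0, 0],
)

```text
time_s: 17.12
ee_pos: [0.4381, 0.3128, 0.0904]
eef_rot: [-3.141, -0.007, -0.172]
force: [0.5, 0.2, 0.9]
grip_width: 0.0562
```

Run:
```python
from h import *
o=ctrl.get_obs();print(o["ee_pos"],o["grip_width"])
p,_=viewer.camera("scene");cv2.imwrite("pics/c.png",cv2.resize(p[110:310,210:450],None,fx=2.8,fy=2.8))
for n in("low_tin_center","small_tin_center","tall_tin_center"):
    for s in nets.silhouettes("scene",n)[:2]:
        print(n,s["confidence"],s["extent"],*fit("scene",s["region"],lift(ST[n],.007)))
```

```text
[0.4381255  0.31282514 0.09040502] 0.056178553637496076
low_tin_center 0.59 [249.3, 220.2, 269.1, 246.4] [ 0.50435743 -0.13956007] 1.0045599776654155
small_tin_center 0.62 [321.7, 212.4, 333.1, 235.4] [0.53602908 0.077977  ] 0.816231884057971
tall_tin_center 0.92 [287.8, 234.0, 306.7, 274.9] [ 0.63071601 -0.05366503] 0.9638310258422131
```

View pics/c.png

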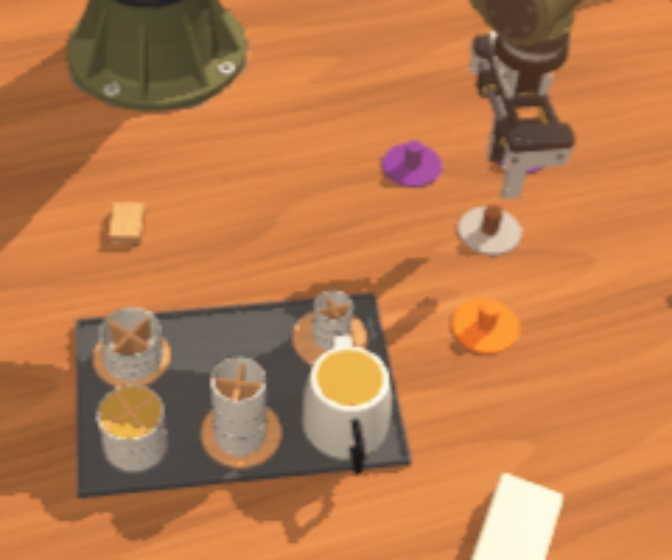

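All three tins are upright on their pads and within 3 mm of centre; the tall one is at (238,405) in the crop. Next is the lid by its knob, with the gripper above it.

Emit:
carry_out(
  commands=[-0.2, 0, 0, -3, 0, 0, 0, -0.2, 0, 0, -6, 0, 0, 0, -0.2, 0, 0, -7.5, 0, 0, 0, -0.2, 0, 0, -8.1, 0, 0, 0, -0.2, 0, 0, -8.1, 0, 0, 0, 0.9, 0, 0, -8.1, 0, 0, 0, 0.9, 0, 0, -8.1, 0, 0, 0, 0.9, 0, 0, -8.1, 0, 0, 0, 0.9, 0, 0, -8.1, 0, 0, 0, 0.9, 0, 0, -8.1, 0, 0, 0, 0.9, 0, 0, -8.1, 0, 0, 0, 0.9, 0, 0, -8.1, 0, 0, 0],
  force=20,
)

```text
time_s: 18.32
ee_pos: [0.4394, 0.3129, 0.0114]
eef_rot: [-3.138, -0.01, -0.173]
force: [-0.3, -0.3, 4.5]
grip_width: 0.0216
```

Emit:
carry_out(
  commands=[0.9, 0, 0, 0, 0, 0, 0, 0.9, 0, 0, 0, 0, 0, 0, 0.9, 0, 0, 1, 0, 0, 0, 0.9, 0, 0, 3, 0, 0, 0, 0.9, 0, 0, 6, 0, 0, 0, 0.9, 0, 0, 9, 0, 0, 0, 0.9, 0, 0, 12, 0, 0, 0, 0.9, 0, 0, 15, 0, 0, 0, 0.9, 0, 0, 17, 0, 0, 0, 0.9, 0, 0, 17, 0, 0, 0],
)

```text
time_s: 19.15
ee_pos: [0.4406, 0.3137, 0.1864]
eef_rot: [-3.133, -0.015, -0.173]
force: [0.4, -0.5, -0.5]
grip_width: 0.0214
```

Emit:
carry_out(
  commands=[0.9, 0.5, -1.5, 0, -0.006, 0.016, 0, 0.9, 1.5, -4.5, 0, -0.006, 0.016, 0, 0.9, 2.7, -8, 0, -0.006, 0.016, 0, 0.9, 4, -11.5, 0, -0.006, 0.016, 0, 0.9, 5.3, -15, 0, -0.006, 0.016, 0, 0.9, 6.6, -18.5, 0, -0.006, 0.016, 0, 0.9, 7.9, -22, 0, -0.006, 0.016, 0, 0.9, 9.2, -25.5, 0, -0.006, 0.016, 0, 0.9, 10.5, -29, 0, -0.006, 0.016, 0, 0.9, 11.8, -32.5, 0, -0.006, 0.016, 0, 0.9, 13, -36, 0, -0.006, 0.016, 0, 0.9, 14, -39, 0, -0.006, 0.016, 0],
)

```text
time_s: 20.15
ee_pos: [0.5806, -0.0786, 0.1855]
eef_rot: [3.141, 0.001, -0.174]
force: [0.2, 0.2, -1.5]
grip_width: 0.0214
```

Emit:
carry_out(
  commands=[0.9, 1, -2.7, 0, 0, 0, 0, 0.9, 2, -5.7, 0, 0, 0, 0, 0.9, 2.9, -8, 0, 0, 0, 0, 0.9, 3, -8.3, 0, 0, 0, 0, 0.9, 3, -8.3, -2, 0, 0, 0, 0.9, 3, -8.3, -4, 0, 0, 0, 0.9, 3, -8.3, -6, 0, 0, 0, 0.9, 3, -8.3, -6, 0, 0, 0, 0.9, 3, -8.3, -6, 0, 0, 0],
)

```text
time_s: 20.9
ee_pos: [0.61, -0.1611, 0.1247]
eef_rot: [-3.141, 0.003, -0.173]
force: [0.4, -0.5, 0.3]
grip_width: 0.0218
```

Run:
```python
from h import *
o=ctrl.get_obs();print(o["ee_pos"],o["eef_rot"],o["grip_width"])
p,_=viewer.camera("scene");cv2.imwrite("pics/d.png",cv2.resize(p[170:310,200:400],None,fx=3.8,fy=3.8,interpolation=2))
```

```text
[ 0.61000096 -0.16111346  0.12469661] [-3.14148178  0.00349636 -0.17326911] 0.02178019246357846
```

View pics/d.png

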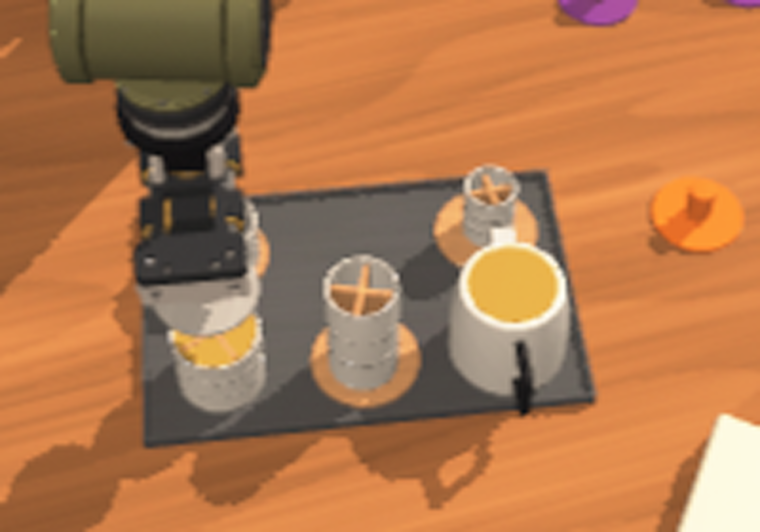

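The lid is held level above the candle (crop ~ (200,295)), so I'll lower it.

Emit:
carry_out(
  commands=[0.9, 0.05, 0.1, -1.5, 0, 0, 0, 0.9, 0.05, 0.1, -3, 0, 0, 0, 0.9, 0.05, 0.1, -4, 0, 0, 0, 0.9, 0.05, 0.1, -4.5, 0, 0, 0, 0.9, 0.05, 0.1, -4.8, 0, 0, 0, 0.9, 0.05, 0.1, -5, 0, 0, 0, 0.9, 0.05, 0.1, -5, 0, 0, 0, 0.9, 0.05, 0.1, -5, 0, 0, 0],
)

```text
time_s: 21.62
ee_pos: [0.6114, -0.1605, 0.0767]
eef_rot: [3.141, 0.0, -0.173]
force: [0.1, -0.3, -0.3]
grip_width: 0.0214
```

Emit:
carry_out(
  commands=[0.9, -0.1, 0.1, -0.1, 0, 0, 0, 0.9, -0.1, 0.1, -0.15, 0, 0, 0, 0.9, -0.1, 0.1, -0.2, 0, 0, 0, 0.9, -0.1, 0.1, -0.2, 0, 0, 0],
)

```text
time_s: 21.95
ee_pos: [0.6105, -0.1595, 0.0755]
eef_rot: [3.141, -0.0, -0.173]
force: [-2.7, 0.7, 3.8]
grip_width: 0.0218
```

Contact at the expected height, so I'll release, rise and move back.

Emit:
carry_out(
  commands=[0.2, 0, 0, 0, 0, 0, 0, 0.2, 0, 0, 0, 0, 0, 0, 0.2, 0, 0, 0, 0, 0, 0, 0.2, 0, 0, 0, 0, 0, 0, 0.2, 0, 0, 2, 0, 0, 0, 0.2, 0, 0, 5, 0, 0, 0, 0.2, 0, 0, 9, 0, 0, 0, 0.2, -1, -3, 11, 0, 0, 0, 0.2, -4, -7, 12, 0, 0, 0, 0.2, -7, -11, 12, 0, 0, 0, 0.2, -10, -15, 12, 0, 0, 0, 0.2, -13, -19, 12, 0, 0, 0],
)

```text
time_s: 22.95
ee_pos: [0.4997, -0.3234, 0.1957]
eef_rot: [3.141, -0.001, -0.173]
force: [0.8, -0.0, -0.7]
grip_width: 0.0376
```

Emit:
carry_out(
  commands=[0.2, -3, -3, 0, 0, 0, 0, 0.2, -6, -6, 0, 0, 0, 0, 0.2, -9, -9, 0, 0, 0, 0, 0.2, -12, -10, 0, 0, 0, 0, 0.2, -12, -10, 0, 0, 0, 0, 0.2, -12, -10, 0, 0, 0, 0],
)

```text
time_s: 23.45
ee_pos: [0.3786, -0.4241, 0.1959]
eef_rot: [3.141, -0.001, -0.176]
force: [0.3, -0.6, 1.1]
grip_width: 0.0381
```

Run:
```python
from h import *
o=ctrl.get_obs();print(o["ee_pos"],o["grip_width"])
H=dict(low_tin_center=.007,small_tin_center=.007,tall_tin_center=.007,lid_center=.064)
ims=[]
for c in("top","scene"):
    p,_=viewer.camera(c);q=p[110:230,260:430] if c=="top" else p[200:320,220:390];ims.append(cv2.resize(q,None,fx=4.4,fy=4.4,interpolation=2)[:, :])
    for n,z in H.items():
        for s in nets.silhouettes(c,n)[:3]:
            xy,a=fit(c,s["region"],lift(ST[n],z))
            if abs(xy[1])<.2 and xy[0]>.45: print(c,n,round(s["confidence"],2),xy.round(4),round(a,2))
cv2.imwrite("pics/e.png",cv2.resize(np.vstack(ims),None,fx=.56,fy=.56,interpolation=3))
```

```text
[ 0.37861368 -0.42414586  0.19587381] 0.038056039222953114
top low_tin_center 0.8 [ 0.5045 -0.138 ] 0.94
top small_tin_center 0.67 [0.6482 0.0579] 3.79
top small_tin_center 0.54 [0.5368 0.0784] 1.01
top tall_tin_center 0.6 [ 0.6301 -0.0531] 1.02
top lid_center 0.81 [ 0.6084 -0.1583] 0.95
scene low_tin_center 0.91 [ 0.5029 -0.1385] 1.01
scene small_tin_center 0.67 [0.5358 0.0769] 0.89
scene tall_tin_center 0.84 [ 0.6315 -0.054 ] 0.95
scene lid_center 0.6 [ 0.6085 -0.1584] 0.91
```

View pics/e.png

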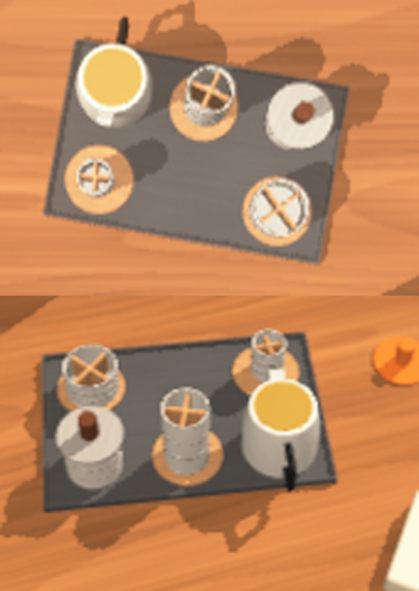

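Both views show all three tins upright on their pads and the lid flat on the candle with its knob up. Measured errors are within about 4 mm, so I'm handing in.

```bash
python3 -c "
from station import ticket; print(ticket.hand_in())"
```

```text
the job is handed in; nothing more can be done
None
```

The drip tray is laid out and the job is handed in at about 24 s of the 118 s allowed; the hand-in gives no verdict. The low tin is on the right disc in front of the candle and the small tin on the left disc in front of the pot. The tall tin is on the middle disc, and the steel lid is on the candle, knob up.

**Last checks:** the final pictures from both cameras put every piece within about 4 mm of its target. The limits are 12 mm for the tins and 10 mm for the lid. All four look upright or flat, and the gripper is clear of everything.

**What disagreed:**
- When I set the tall tin down, the tool read 6 mm higher than planned. The tin may have slipped a little in the grip, but the later pictures show it standing properly.
- Tilt and height were judged only by eye and silhouette fit, not measured from depth. Some silhouettes were partly hidden, the small tin by the pot for instance, with fitted areas of 0.89 to 1.02.
- The network gave one clear false hit, taking the pot for the small tin. I ignored it.

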